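# Wedge the flywheel carriage up to its height mark

## Task

Clear the steel socket and the brass bush out of the lane in front of the blue engine stand and put both in the blue parts tray. Then slide the orange wedge, thin end first and flat on the bench, straight in under the carriage's nose until the red pointer stands within the green height mark, and let go so that the wedge carries it there. Raise the carriage with the wedge alone, without touching the carriage yourself, and leave the mark and everything else on the bench where it is.

Things in the scene. Friction and masses are not known exactly. Their poses are not given: they have to be found in the camera images.
- stand: Blue engine stand, fixed. Origin: on the bench top, straight below the middle of the carriage's nose. Its x axis is the way the wedge goes in, y across the lane, z up. Open bench in front (negative x); two foot rails, at y = -66 and +66 mm, leave 106 mm between them from x = -20 to +170 mm. Two pillars at x = 90, y = -66 and +66 mm and the scale post reach 138 mm above the bench.
- carriage: Aluminium plate with a silver flywheel, 0.5 to 0.7 kg, sliding straight up (26 mm) on two pillars; starts down on its stop, falls back by its weight. Axes as the stand's, same origin when down. Heights when down: plate 42 to 54 mm (x -12 to +163, y -78 to +78 mm), flywheel from x = +40 mm, 126 mm high.
- pointer (a point): Tip of the red pointer blade (3 mm thick) on the carriage, beside the white scale, 104 mm above the bench when the carriage is down. It rises with the carriage. It lies at x = 48, y = -99 mm of the stand.
- mark (a point): Middle height of the green height mark (a band 10 mm high) on the white scale, right beside the pointer tip. It has been set 6 to 16 mm above the pointer's starting height; it stays put and must not be shifted.
- nose (a point): Lowest point of the carriage's lifting nose, a rounded steel bar of 8 mm radius, 64 mm long across the lane, at x = 0 of the stand; 10 mm above the bench when the carriage is down. The wedge goes under it.
- wedge_grip (a point): Centre of the grip block (50 long, 32 wide, 50 mm high) at the thick end of the loose orange wedge, 25 mm above its underside. Wedge: 150 long, 40 mm wide, 0.16 kg; x axis towards the thin end, z up. Its ramp falls evenly from 30 mm high, 25 mm ahead of this point, to 4 mm at the thin end, 125 mm ahead (slope 0.26). Under the nose it stays put by friction when let go.
- wedge_tip (a point): Middle of the lower edge of the wedge's thin end, 125 mm from wedge_grip along the wedge's x and on its underside.
- socket_mid (a point): Centre of a steel socket left standing in the lane: a round post 55 mm high, 26 mm across up to 30 mm height and 22 mm above 34 mm; 0.1 kg. Point: half-way up, 27.5 mm.
- bush_mid (a point): Centre of a brass bush left standing in the lane: a cylinder 34 mm across and 34 mm high, 0.12 kg. Point: half-way up, 17 mm.
- tray_in (a point): Centre of the inner floor (4 mm above the bench) of the blue parts tray fixed at the left: 110 mm (its x) by 160 mm (its y) outside, walls 4 mm thick and 30 mm high.
- carton_mid (a point): Bystander: small cardboard spark-plug carton with a red band, 40 x 50 x 45 mm high, beside the lane on the stand's +y side. Point: its centre.
- filter_mid (a point): Bystander: white oil filter with a blue band, 60 mm across, 60 mm high, standing on the bench. Point: its centre.
- jar_mid (a point): Bystander: amber glass jar with a black lid, 58 mm across, 62 mm high. Point: its centre.
- spray_mid (a point): Bystander: green spray can, 56 mm across, 140 mm high, at the far right. Point: its centre.
- driver: Bystander: yellow-handled screwdriver lying at the right edge. Point: on the bench under its middle.
- spanner: Bystander: steel spanner lying at the left. Point: on the bench under its middle.
- mug: Bystander: blue mug, 76 mm across and 70 mm high, near right. Point: centre of its underside.

How it is judged:
On the way, in this order (a step that is already met when the one before it is completed fails the run):
1. the socket and the bush lie in the tray while the carriage is still down (x of socket_mid in the frame of tray_in between -0.05 and 0.05 m and y of socket_mid in the frame of tray_in between -0.075 and 0.075 m and height (world z) of each of socket_mid, bush_mid below 0.035 m and x of bush_mid in the frame of tray_in between -0.05 and 0.05 m and y of bush_mid in the frame of tray_in between -0.075 and 0.075 m and z of pointer in the frame of stand below 0.107 m), for 0.2 s.
2. the wedge is under the nose and the pointer stands within the green mark (z of pointer in the frame of mark between -0.0035 and 0.0035 m and x of wedge_tip in the frame of stand between 0.03 and 0.11 m and y of wedge_tip in the frame of stand between -0.03 and 0.03 m and angle between the x axis of wedge_grip and the x axis of stand, either way round below 0.25 rad and angle between wedge_grip's own z axis and vertical below 0.06 rad and x of wedge_grip in the frame of stand below -0.01 m), for 0.2 s.
At the end, for the whole second after the job is handed in: Socket and bush in the tray; pointer tip within 3.5 mm in height of the middle of the green mark, at rest; wedge flat (0.06 rad), pointing into the stand within 0.25 rad, thin end 30 to 110 mm past the nose and within 30 mm of the lane's middle, grip block outside (all of step 2 and x of socket_mid in the frame of tray_in between -0.05 and 0.05 m and y of socket_mid in the frame of tray_in between -0.075 and 0.075 m and height (world z) of each of socket_mid, bush_mid below 0.035 m and x of bush_mid in the frame of tray_in between -0.05 and 0.05 m and y of bush_mid in the frame of tray_in between -0.075 and 0.075 m and linear speed of carriage below 0.01 m/s); the robot touches nothing.
It fails at once if the robot presses on the carriage (over 4 N) (contact force between any of the arm, the fingers and carriage above 4 N).
It fails at once if the height mark is shifted by more than 3 mm (distance of mark from where it was at the start of the episode above 0.003 m).
It fails at once if a bystander is moved by more than 30 mm (distance of any of carton_mid, filter_mid, jar_mid, spray_mid, driver, spanner, mug from where it was at the start of the episode above 0.03 m).
It also fails if it takes over 72 s, if anything falls off the work surface, if the arm or the gripper's body presses on something with over 40 N, if the wrist force passes 120 N, or if a joint passes its speed limit or range.

## Robot

A 7-joint arm with a two-finger parallel gripper is mounted at the origin on the work surface. World frame = base frame: x ahead of the robot, y to its left, z up, the work surface at z = 0. Lengths are in m, angles in rad, forces in N, time in s.
With the tool pointing down it reaches from about 0.425 to 0.975 m from the base axis. Payload 16.7 kg.
Tool frame: the origin (TCP) lies midway between the tips of the shut fingers; the grasp point (between the pads) lies env.grip_point_offset behind it (env.grip_point_offset is the distance from the TCP to the grasp point, in m); z points along the fingers, y is the line along which they close (so a half turn about z gives the same grasp; the last joint's range is limited). The gripper opens to 85 mm and grips with 20 to 120 N. Pads are 22 mm wide; open, the fingers measure 114 mm over their backs; the gripper's body (76 mm by 85 mm) begins 54 mm behind the grasp point. The pads swing forward as they close: fully open they stand 13 mm farther back than shut.
Start: joints at [-1.335, 0.426, 0.074, 1.606, -0.034, 1.111, -0.067], TCP at [0.254, 0.625, 0.231] pointing down, gripper open.
Joint ranges: [-2.85, 2.85], [-0.5, 2.14], [-1.23, 1.37], [0.21, 2.46], [-1.02, 4.16], [0.16, 2.05], [-2.73, 2.73]. Speed limits (rad/s): [1.89, 1.89, 2.39, 2.39, 3.01, 3.01, 3.01].

## Interface

Orientations are given as a unit quaternion [x, y, z, w].
In Python, from rig import readout, capture, env gives the robot as it stands. The module is installed in compiled form; this text tells all that it offers.
- The arm moves only by the shell command python3 -m crank 'ROWS'. ROWS is JSON, a list of rows, each an object of numbers: "hand": the opening, from 0 (shut) to 1 (fully open); "dx", "dy", "dz": the shift along the tool's x, y, z in mm; "yaw": the turn about the tool's z in degrees. A call has 1 to 12 rows; each row shifts and turns the commanded pose from where the row before left it, along the tool's axes as they then stand; what a row does not reach is not made up. A row lasts 1/8 s, in which the tool goes at most 62.5 mm and 10.7 degrees, less where a joint would pass 70% of its speed; a pose out of reach is approached as far as the arm can. A call is refused whole if a number of a shift passes 62.5 or a number of a turn 10.7, either way. A call with a gripper value outside its range is refused whole. The fingers move at their own pace and stop on an object; the grip force is fixed at half the most. Time passes only in rows, so rows that do not move let the fingers close. It gives the time, the measured TCP pose, the force, the opening and the grip force at its end, in the units of the state.
- readout.get_obs(): the state, without advancing time (a new reading comes with each control period).
- capture(name): name is "side" or "top" or "wrist"; returns a dict with "color" (384x512x3 uint8, red, green, blue), "depth" (384x512 float32, m along the optical axis (not along the pixel's ray), 0 where there is no reading), "fx", "fy", "cx", "cy" (pixels), "R" (3x3) and "t" (3): a world point X has camera coordinates R X + t; the wrist camera has in their place "hand_eye" (4x4, takes a point from camera to tool coordinates, whose origin is the TCP and whose axes are the flange's). Camera axes: x right, y down, z forward; pixel columns grow to the right and rows downward; lengths in m; the calibration is good to about 2 mm. A picture is of the moment at which its call begins: read the wrist's pose just before it.
- env.job_done(): hands the job in; it is judged then, once.
The state is a dict: "clock": time; "joint_pos": joint angles; "qvel": joint speeds; "joint_efforts": joint torques, N m; "tool_pos": TCP position; "tcp_rot": TCP orientation; "wrist_force": force on the tool from outside, world axes, zero at the start; "ft_torque": the same for the moment, N m; "grip_width": finger opening in m; "finger_force": force on a finger pad.
Only numpy, scipy, OpenCV 4.12 (cv2) and the standard library are available. Lean on these libraries where they do the work, as an engineer would, in place of code of your own. Each camera call takes 0.05 s, during which the arm holds its last target. There are 200 camera calls.

## Working session

There is one attempt and no reset: what is moved stays moved. The work goes in short steps, Python scripts to look and compute and a shell command to move; the robot and the scene stay as the last step left them, time stands still between calls to the robot, and variables do not carry over. Pictures are saved under pics/ and viewed, at most 10 in all, crops included, and the job is handed in when it is done.

```bash
mkdir -p pics; python3 - <<'E'
from rig import readout,capture,env
import cv2,numpy as np
o=readout.get_obs();print(o['tool_pos'],o['tcp_rot'],o['grip_width'],env.grip_point_offset)
for n in('top','side'):
    c=capture(n);np.savez('%s0.npz'%n,**c);cv2.imwrite('pics/%s0.png'%n,c['color'][:,:,::-1])
    print(n,c['R'],c['t'],c['fx'])
E
```

```text
[0.25386248 0.62501172 0.23061856] [ 1.91726191e-01  9.81448257e-01 -6.15415604e-04 -8.71102796e-05] 0.08515198217742195 0.0187
top [[ 0.02364558 -0.99971688  0.00265537]
 [-0.98499354 -0.02375141 -0.17094912]
 [ 0.17096379  0.00142667 -0.98527628]] [-0.00989948  0.57345696  1.05105004] 354.5209461786041
side [[ 0.81718401 -0.57617849 -0.01512098]
 [-0.40951159 -0.56194212 -0.71869417]
 [ 0.40559901  0.5934976  -0.69516188]] [-0.48550315  0.29294667  1.3314089 ] 482.6684542216071
```

View pics/top0.png

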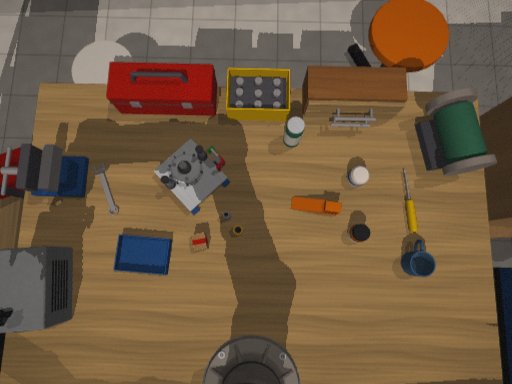

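View pics/side0.png

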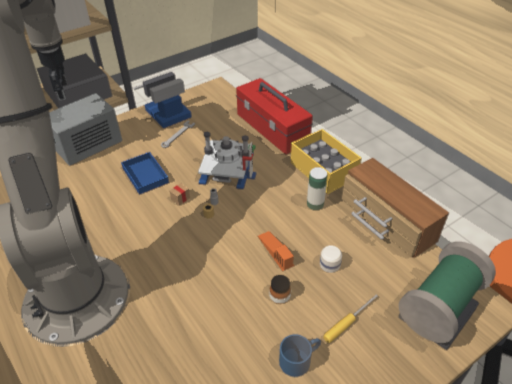

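```bash
cat > h.py <<'E'
import numpy as np
def P(c,u,v,z=None):
    "world point at pixel: from depth, or by intersection with plane z"
    R,t=c['R'],c['t'];r=np.array([(u-c['cx'])/c['fx'],(v-c['cy'])/c['fy'],1.])
    if z is None: return R.T@(r*c['depth'][int(round(v)),int(round(u))]-t)
    o=-R.T@t;d=R.T@r;return o+d*(z-o[2])/d[2]
def cloud(c):
    v,u=np.mgrid[0:384,0:512];d=c['depth'].astype(float)
    X=np.stack([(u-c['cx'])/c['fx']*d,(v-c['cy'])/c['fy']*d,d],-1)
    return (X-c['t'])@c['R']
E
python3 - <<'E'
import numpy as np,cv2
from h import *
c=dict(np.load('top0.npz'));s=dict(np.load('side0.npz'))
a=c['color'][125:285,105:265,::-1];b=c['color'][185:225,280:360,::-1];d=s['color'][120:220,110:270,::-1]
a=cv2.resize(a,(480,480),interpolation=2);b=cv2.resize(b,(320,160),interpolation=2);d=cv2.resize(d,(320,200),interpolation=2)
im=np.zeros((480,800,3),np.uint8);im[:,:480]=a;im[:160,480:]=b;im[160:360,480:]=d
cv2.imwrite('pics/crop0.png',im)
for n,u,v in[('sock',226,215),('bush',238,231),('carton',200,241),('tray',144,254),('wL',296,203),('wM',315,206),('wR',332,208),('jar',360,233),('filt',358,176)]:print(n,P(c,u,v).round(3))
W=cloud(c);
hsv=cv2.cvtColor(c['color'],cv2.COLOR_RGB2HSV)
m=(hsv[...,0]<16)&(hsv[...,1]>180)&(W[...,2]>0.003)&(W[...,2]<.06);m[:,:280]=0;m[:185]=0;m[225:]=0;m[:,345:]=0
p=W[m];print(len(p))
q=p[:,:2]-p[:,:2].mean(0);e=np.linalg.svd(q)[2][0] if len(q)<5000 else 0
s_=q@e;print(e,p.mean(0))
for k in np.argsort(s_)[::25]:print(s_[k].round(3),p[k].round(3))
g=p[p[:,2]>.043];print('grip top',len(g),g.mean(0),g.min(0),g.max(0))
E
```

```text
sock [0.502 0.089 0.059]
bush [0.456 0.052 0.036]
carton [0.422 0.166 0.05 ]
tray [0.379 0.347 0.003]
wL [ 0.551 -0.129  0.012]
wM [ 0.54  -0.187  0.027]
wR [ 0.532 -0.235  0.051]
jar [ 0.457 -0.317  0.061]
filt [ 0.633 -0.315  0.061]
631
[-0.16155452 -0.98686379] [ 0.54358172 -0.18872587  0.02692116]
-0.075 [ 0.571 -0.117  0.008]
-0.069 [ 0.567 -0.123  0.009]
-0.062 [ 0.548 -0.126  0.008]
-0.056 [ 0.564 -0.135  0.013]
-0.049 [ 0.545 -0.139  0.011]
-0.044 [ 0.567 -0.148  0.012]
-0.038 [ 0.548 -0.151  0.015]
-0.032 [ 0.544 -0.157  0.02 ]
-0.025 [ 0.563 -0.166  0.021]
-0.019 [ 0.567 -0.173  0.018]
-0.014 [ 0.528 -0.172  0.023]
-0.008 [ 0.531 -0.178  0.023]
-0.002 [ 0.527 -0.184  0.011]
0.003 [ 0.526 -0.189  0.016]
0.009 [ 0.534 -0.196  0.029]
0.015 [ 0.541 -0.203  0.026]
0.02 [ 0.544 -0.209  0.029]
0.025 [ 0.551 -0.215  0.047]
0.029 [ 0.531 -0.216  0.054]
0.036 [ 0.526 -0.222  0.025]
0.042 [ 0.526 -0.229  0.053]
0.048 [ 0.554 -0.239  0.051]
0.054 [ 0.524 -0.24   0.045]
0.06 [ 0.551 -0.251  0.054]
0.065 [ 0.535 -0.254  0.052]
0.073 [ 0.533 -0.261  0.049]
grip top 161 [ 0.53831619 -0.2364451   0.05105255] [ 0.5233426  -0.26112973  0.04312753] [ 0.5565807  -0.21235561  0.05654277]
```

View pics/crop0.png

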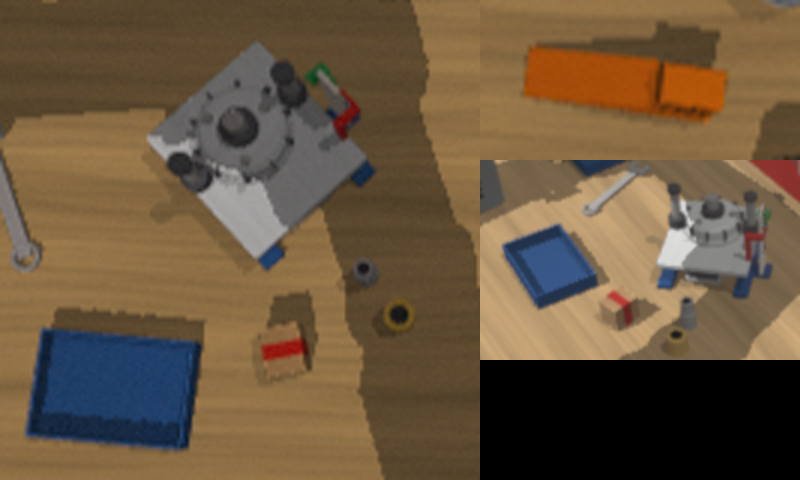

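```bash
python3 - <<'E'
import numpy as np,cv2
from h import *
c=dict(np.load('top0.npz'));W=cloud(c)
C=lambda x,y,z:P(c,105+x/3-.33,125+y/3-.33,z)[:2]
k=[C(150,138,.054),C(258,42,.054),C(368,155,.054),C(265,265,.054)]
for p in k:print(p.round(4))
for i in range(4):print(np.linalg.norm(k[i]-k[i-1]).round(3),end=' ')
m=(abs(W[...,2]-.054)<.006)&(W[...,0]>.45)&(W[...,1]>.05)&(W[...,1]<.35)&(W[...,0]<.8)
hsv=cv2.cvtColor(c['color'],cv2.COLOR_RGB2HSV);m&=hsv[...,1]<60
m=cv2.morphologyEx(m.astype(np.uint8),cv2.MORPH_OPEN,np.ones((3,3)));n,l,st,_=cv2.connectedComponentsWithStats(m)
p=W[l==1+np.argmax(st[1:,4])][:,:2]
r=cv2.minAreaRect((p*1000).astype(np.float32));print(len(p),r,cv2.boxPoints(r))
mid=(k[2]+k[3])/2;back=(k[0]+k[1])/2;ex=(back-mid)/np.linalg.norm(back-mid);print('ang',np.degrees(np.arctan2(ex[1],ex[0])),'origin',mid+.012*ex)
print('sock',C(365,268,.055),'bush',C(399,314,.034))
t=[C(42,330,.03),C(200,341,.03),C(188,448,.03),C(27,436,.03)];print('tray',np.round(t,3).tolist(),np.mean(t,0))
print('carton',C(283,345,.045))
Bc=lambda x,y,z:P(c,280+x/4-.4,185+y/4-.4,z)[:2]
print('grip',Bc(694,86,.05),[Bc(x-480,y,z).round(4).tolist() for x,y,z in((529,48,.004),(526,97,.004),(660,64,.05),(724,72,.05),(722,110,.05),(660,104,.05))])
E
```

```text
[0.636  0.3175]
[0.7428 0.2108]
[0.6234 0.09  ]
[0.5061 0.1908]
0.181 0.151 0.17 0.155 1096 ((599.0272827148438, 176.83982849121094), (89.2562026977539, 155.33189392089844), 44.21926498413086) [[512.87866 201.37724]
 [621.2081   90.05459]
 [685.1759  152.30241]
 [576.84644 263.62506]]
ang 44.7933516824787 origin [0.57323903 0.14884258]
sock [0.50534752 0.08864465] bush [0.46091078 0.05351815]
tray [[0.436, 0.421], [0.429, 0.258], [0.321, 0.263], [0.329, 0.427]] [0.37858795 0.34212368]
carton [0.42597924 0.16972758]
grip [ 0.54715998 -0.60974733] [[0.5725, -0.1166], [0.5326, -0.1144], [0.5548, -0.2131], [0.5497, -0.2625], [0.5202, -0.2604], [0.5237, -0.2128]]
```

```bash
cat >> h.py <<'E'
from scipy.spatial.transform import Rotation as Ro
def go(x,y,z,ydeg=None):
    "print tool-axis shift in mm to a world TCP target, yaw (deg) to bring tool y to world heading ydeg"
    from rig import readout
    o=readout.get_obs();R=Ro.from_quat(o['tcp_rot']).as_matrix()
    h=np.degrees(np.arctan2(R[1,1],R[0,1]))
    print('t',o['clock'],'tcp',np.round(o['tool_pos'],4),'ydir',h.round(1),'tilt',np.degrees(np.arccos(-R[2,2])).round(2),'w',round(o['grip_width'],4))
    print('shift mm',(R.T@(np.array([x,y,z])-o['tool_pos'])*1000).round(1),'yaw',None if ydeg is None else (h-ydeg+180)%360-180)
E
python3 -m crank '[{"hand":1,"dx":-40.7,"dy":-45.1,"dz":3},{"dx":-40.7,"dy":-45.1,"dz":3},{"dx":-40.7,"dy":-45.1,"dz":3},{"dx":-40.7,"dy":-45.1,"dz":3},{"dx":-40.7,"dy":-45.1,"dz":3},{"dx":-40.7,"dy":-45.1,"dz":3},{"dx":-40.7,"dy":-45.1,"dz":3},{"dx":-40.7,"dy":-45.1,"dz":3},{"dx":-40.7,"dy":-45.1,"dz":3},{"dx":-40.7,"dy":-45.1,"dz":3}]'
python3 -m crank '[{"yaw":10.3},{"yaw":10.3},{"yaw":10.3},{"yaw":10.3},{"yaw":10.3},{"yaw":10.3},{"yaw":10.3},{"yaw":10.3},{"yaw":10.3},{"yaw":10.3},{"yaw":10.3}]'
python3 -c "
from h import *
go(.461,.0535,.2,-45.4)
from rig import capture,readout
import cv2
c=capture('wrist');cv2.imwrite('pics/w1.png',c['color'][:,:,::-1]);np.savez('w1.npz',**c);print(c['hand_eye'],readout.get_obs()['joint_pos'])"
```

```text
t 0.1 tcp [0.2539 0.625  0.2307] ydir 67.9 tilt 0.06 w 0.0859
shift mm [-406.9 -451.6   31.3] yaw 113.29425616621472
[[ 1.89979164e-04 -9.62231530e-01 -2.72232341e-01  6.86375317e-02]
 [ 9.99999922e-01  8.86296238e-05  3.84586675e-04  4.80435774e-04]
 [-3.45933575e-04 -2.72232393e-01  9.62231471e-01 -1.41950047e-01]
 [ 0.00000000e+00  0.00000000e+00  0.00000000e+00  1.00000000e+00]] [-1.33452406  0.42657419  0.07383905  1.60646152 -0.03408717  1.1107762
 -0.06709761]$[0]: bad value
$[0]: bad value
```

View pics/w1.png

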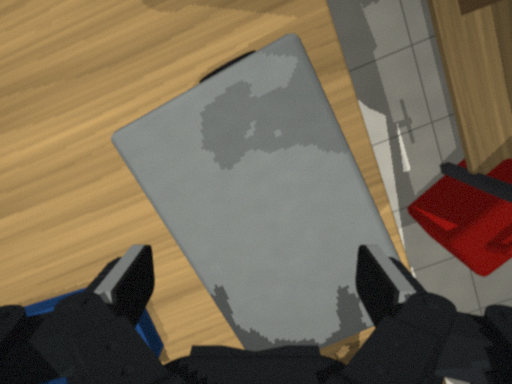

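The moves were refused, so the picture shows only the grey box under the start pose. Every row probably needs all five keys.

```bash

python3 -m crank '[{"hand":1,"dx":-40.7,"dy":-45.1,"dz":3,"yaw":0},{"hand":1,"dx":-40.7,"dy":-45.1,"dz":3,"yaw":0},{"hand":1,"dx":-40.7,"dy":-45.1,"dz":3,"yaw":0},{"hand":1,"dx":-40.7,"dy":-45.1,"dz":3,"yaw":0},{"hand":1,"dx":-40.7,"dy":-45.1,"dz":3,"yaw":0},{"hand":1,"dx":-40.7,"dy":-45.1,"dz":3,"yaw":0},{"hand":1,"dx":-40.7,"dy":-45.1,"dz":3,"yaw":0},{"hand":1,"dx":-40.7,"dy":-45.1,"dz":3,"yaw":0},{"hand":1,"dx":-40.7,"dy":-45.1,"dz":3,"yaw":0},{"hand":1,"dx":-40.7,"dy":-45.1,"dz":3,"yaw":0}]' && 
python3 -m crank '[{"hand":1,"dx":0,"dy":0,"dz":0,"yaw":10.3},{"hand":1,"dx":0,"dy":0,"dz":0,"yaw":10.3},{"hand":1,"dx":0,"dy":0,"dz":0,"yaw":10.3},{"hand":1,"dx":0,"dy":0,"dz":0,"yaw":10.3},{"hand":1,"dx":0,"dy":0,"dz":0,"yaw":10.3},{"hand":1,"dx":0,"dy":0,"dz":0,"yaw":10.3},{"hand":1,"dx":0,"dy":0,"dz":0,"yaw":10.3},{"hand":1,"dx":0,"dy":0,"dz":0,"yaw":10.3},{"hand":1,"dx":0,"dy":0,"dz":0,"yaw":10.3},{"hand":1,"dx":0,"dy":0,"dz":0,"yaw":10.3},{"hand":1,"dx":0,"dy":0,"dz":0,"yaw":10.3}]'
python3 -c "
from h import *
go(.461,.0535,.2,-45.4)
from rig import capture,readout
import cv2
print(readout.get_obs()['joint_pos'])
o=readout.get_obs();c=capture('wrist');cv2.imwrite('pics/w2.png',c['color'][:,:,::-1]);np.savez('w2.npz',**c,tp=o['tool_pos'],tr=o['tcp_rot'])"
```

```text
clock: 1.4
tool_pos: [0.4617, 0.0525, 0.2014]
tcp_rot: [0.192, 0.981, 0.0, 0.0]
wrist_force: [1.3, 0.9, -0.6]
grip_width: 0.0855
finger_force: 0.0
clock: 2.78
tool_pos: [0.4612, 0.0543, 0.2012]
tcp_rot: [0.926, 0.377, -0.0, -0.0]
wrist_force: [0.1, -0.7, -0.4]
grip_width: 0.0853
finger_force: 0.0
t 2.775 tcp [0.4612 0.0543 0.2012] ydir -45.7 tilt 0.01 w 0.0853
shift mm [-0.7  0.4  1.2] yaw -0.3495135838987551
[-0.82602844  0.11589245  0.62198013  2.12234294 -0.08434561  0.9268756
 -0.95498241]
```

View pics/w2.png

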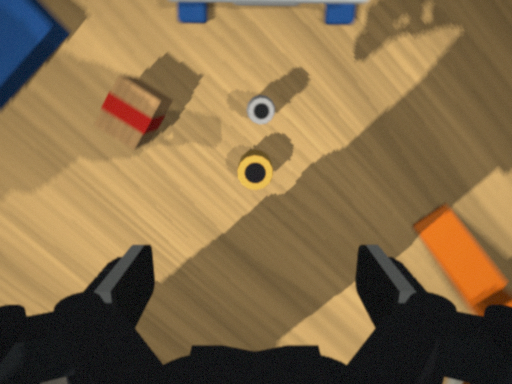

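```bash
cat >> h.py <<'E'
def wcam(f):
    c=dict(np.load(f));T=np.eye(4);T[:3,:3]=Ro.from_quat(c['tr']).as_matrix();T[:3,3]=c['tp']
    M=np.linalg.inv(T@c['hand_eye']);c['R'],c['t']=M[:3,:3],M[:3,3];return c
E
python3 - <<'E'
from h import *
c=wcam('w2.npz')
for n,u,v,z in[('bush',255,172,.034),('sock',261,110,.055),('railL',193,12,None),('railR',340,12,None)]:
    p=P(c,u,v,z);print(n,p.round(4),P(c,u,v).round(4))
a,b=P(c,207,22,.02),P(c,327,22,.02);a2,b2=P(c,179,22,.02),P(c,354,22,.02)
print(a,b,np.linalg.norm(a-b),np.linalg.norm(a2-b2))
E
```

```text
bush [0.4611 0.0536 0.034 ] [0.4612 0.0537 0.0349]
sock [0.5054 0.0899 0.055 ] [0.5054 0.0899 0.0553]
railL [0.5227 0.1903 0.0098] [0.5227 0.1903 0.0098]
railR [0.6131 0.0972 0.0109] [0.6131 0.0972 0.0109]
[0.52489054 0.17380685 0.02      ] [0.59724969 0.09951987 0.02      ] 0.10370343766917374 0.15123474834341769
```

```bash

python3 -m crank '[{"hand":1,"dx":-0.5,"dy":0.5,"dz":50,"yaw":0},{"hand":1,"dx":0,"dy":0,"dz":50,"yaw":0},{"hand":1,"dx":0,"dy":0,"dz":50,"yaw":0},{"hand":1,"dx":0,"dy":0,"dz":47,"yaw":0},{"hand":1,"dx":0,"dy":0,"dz":0,"yaw":0},{"hand":0,"dx":0,"dy":0,"dz":0,"yaw":0},{"hand":0,"dx":0,"dy":0,"dz":0,"yaw":0},{"hand":0,"dx":0,"dy":0,"dz":0,"yaw":0},{"hand":0,"dx":0,"dy":0,"dz":0,"yaw":0},{"hand":0,"dx":0,"dy":0,"dz":0,"yaw":0},{"hand":0,"dx":0,"dy":0,"dz":0,"yaw":0}]' && 
python3 -m crank '[{"hand":0,"dx":0,"dy":0,"dz":-50,"yaw":0},{"hand":0,"dx":0,"dy":0,"dz":-50,"yaw":0},{"hand":0,"dx":0,"dy":0,"dz":-30,"yaw":0},{"hand":0,"dx":0,"dy":0,"dz":0,"yaw":0}]'
python3 -c "
from h import *
go(.375,.305,.13,-90)"
```

```text
clock: 4.2
tool_pos: [0.4622, 0.0541, 0.0058]
tcp_rot: [0.925, 0.38, 0.001, -0.0]
wrist_force: [-5.2, 0.2, 25.0]
grip_width: 0.0328
finger_force: 57.2
clock: 4.7
tool_pos: [0.4625, 0.0544, 0.1367]
tcp_rot: [0.925, 0.38, 0.002, -0.001]
wrist_force: [0.2, -0.3, -1.1]
grip_width: 0.0327
finger_force: 60.2
t 4.7 tcp [0.4625 0.0544 0.1367] ydir -45.4 tilt 0.29 w 0.0327
shift mm [ 113.8 -239.8    7.1] yaw 44.63788939479363
```

```bash

python3 -m crank '[{"hand":0,"dx":23.4,"dy":-48.7,"dz":0,"yaw":0},{"hand":0,"dx":23.4,"dy":-48.7,"dz":0,"yaw":0},{"hand":0,"dx":23.4,"dy":-48.7,"dz":0,"yaw":0},{"hand":0,"dx":23.4,"dy":-48.7,"dz":0,"yaw":0},{"hand":0,"dx":23.4,"dy":-48.7,"dz":0,"yaw":0},{"hand":0,"dx":0,"dy":0,"dz":50,"yaw":0},{"hand":0,"dx":0,"dy":0,"dz":50,"yaw":0},{"hand":0,"dx":0,"dy":0,"dz":15,"yaw":0},{"hand":0,"dx":0,"dy":0,"dz":0,"yaw":0}]'
python3 -c "
from h import *
go(.375,.31,.0115)"
```

```text
clock: 5.82
tool_pos: [0.3736, 0.3084, 0.019]
tcp_rot: [0.925, 0.379, -0.001, 0.001]
wrist_force: [0.4, 0.7, -0.8]
grip_width: 0.0326
finger_force: 60.4
t 5.825 tcp [0.3736 0.3084 0.019 ] ydir -45.5 tilt 0.11 w 0.0326
shift mm [ 2.1 -0.2  7.5] yaw None
```

```bash

python3 -m crank '[{"hand":0,"dx":0,"dy":0,"dz":7,"yaw":0},{"hand":0,"dx":0,"dy":0,"dz":0,"yaw":0},{"hand":0.65,"dx":0,"dy":0,"dz":0,"yaw":0},{"hand":0.65,"dx":0,"dy":0,"dz":0,"yaw":0},{"hand":0.65,"dx":0,"dy":0,"dz":0,"yaw":0},{"hand":0.65,"dx":0,"dy":0,"dz":-60,"yaw":0},{"hand":0.65,"dx":0,"dy":0,"dz":-60,"yaw":0}]' && 
python3 -m crank '[{"hand":1,"dx":-11.9,"dy":49.6,"dz":0,"yaw":0},{"hand":1,"dx":-11.9,"dy":49.6,"dz":0,"yaw":0},{"hand":1,"dx":-11.9,"dy":49.6,"dz":0,"yaw":0},{"hand":1,"dx":-11.9,"dy":49.6,"dz":0,"yaw":0},{"hand":1,"dx":-11.9,"dy":49.6,"dz":0,"yaw":0},{"hand":1,"dx":0,"dy":0,"dz":0,"yaw":0}]'
python3 -c "
from h import *
go(.5054,.0899,.027,-45.7)"
```

```text
clock: 6.7
tool_pos: [0.3735, 0.3085, 0.1334]
tcp_rot: [0.925, 0.379, -0.001, 0.001]
wrist_force: [0.3, 1.6, 0.2]
grip_width: 0.0556
finger_force: 0.0
clock: 7.45
tool_pos: [0.5069, 0.0869, 0.1326]
tcp_rot: [0.926, 0.377, 0.0, 0.001]
wrist_force: [-0.0, 0.0, -1.3]
grip_width: 0.0854
finger_force: 0.0
t 7.45 tcp [0.5069 0.0869 0.1326] ydir -45.7 tilt 0.08 w 0.0854
shift mm [  1.   -3.3 105.6] yaw -0.04056157318461828
```

```bash

python3 -m crank '[{"hand":1,"dx":1,"dy":-3.3,"dz":50,"yaw":0},{"hand":1,"dx":0,"dy":0,"dz":54,"yaw":0},{"hand":1,"dx":0,"dy":0,"dz":0,"yaw":0},{"hand":0,"dx":0,"dy":0,"dz":0,"yaw":0},{"hand":0,"dx":0,"dy":0,"dz":0,"yaw":0},{"hand":0,"dx":0,"dy":0,"dz":0,"yaw":0},{"hand":0,"dx":0,"dy":0,"dz":0,"yaw":0},{"hand":0,"dx":0,"dy":0,"dz":0,"yaw":0},{"hand":0,"dx":0,"dy":0,"dz":0,"yaw":0},{"hand":0,"dx":0,"dy":0,"dz":-60,"yaw":0},{"hand":0,"dx":0,"dy":0,"dz":-60,"yaw":0}]' && 
python3 -m crank '[{"hand":0,"dx":19.7,"dy":-49.7,"dz":0,"yaw":0},{"hand":0,"dx":19.7,"dy":-49.7,"dz":0,"yaw":0},{"hand":0,"dx":19.7,"dy":-49.7,"dz":0,"yaw":0},{"hand":0,"dx":19.7,"dy":-49.7,"dz":0,"yaw":0},{"hand":0,"dx":19.7,"dy":-49.7,"dz":0,"yaw":0},{"hand":0,"dx":19.7,"dy":-49.7,"dz":0,"yaw":0},{"hand":0,"dx":0,"dy":0,"dz":0,"yaw":0}]'
python3 -c "
from h import *
go(.38,.385,.034)"
```

```text
clock: 8.82
tool_pos: [0.5034, 0.0934, 0.1498]
tcp_rot: [0.925, 0.379, -0.001, 0.0]
wrist_force: [2.1, 1.6, -0.7]
grip_width: 0.0201
finger_force: 57.4
clock: 9.7
tool_pos: [0.3763, 0.393, 0.1484]
tcp_rot: [0.924, 0.382, 0.0, -0.0]
wrist_force: [0.8, -1.1, -1.2]
grip_width: 0.0199
finger_force: 57.3
t 9.7 tcp [0.3763 0.393  0.1484] ydir -45.1 tilt 0.05 w 0.0199
shift mm [ -3.1   8.3 114.4] yaw None
```

```bash

python3 -m crank '[{"hand":0,"dx":-3,"dy":8,"dz":50,"yaw":0},{"hand":0,"dx":0,"dy":0,"dz":50,"yaw":0},{"hand":0,"dx":0,"dy":0,"dz":14,"yaw":0},{"hand":0,"dx":0,"dy":0,"dz":0,"yaw":0},{"hand":0.55,"dx":0,"dy":0,"dz":0,"yaw":0},{"hand":0.55,"dx":0,"dy":0,"dz":0,"yaw":0},{"hand":0.55,"dx":0,"dy":0,"dz":0,"yaw":0},{"hand":0.55,"dx":0,"dy":0,"dz":-60,"yaw":0},{"hand":0.55,"dx":0,"dy":0,"dz":-60,"yaw":0},{"hand":0.55,"dx":0,"dy":0,"dz":-40,"yaw":0}]'
python3 - <<'E'
from h import *
go(.537,-.237,.19,-7.3)
from rig import capture,readout
import cv2
o=readout.get_obs();c=capture('wrist');np.savez('w3.npz',**c,tp=o['tool_pos'],tr=o['tcp_rot']);cv2.imwrite('pics/w3.png',c['color'][:,:,::-1])
d=capture('side');np.savez('s1.npz',**d)
a=cv2.resize(c['color'],(400,300));b=cv2.resize(d['color'][120:210,110:270],(400,225),interpolation=2);e=cv2.resize(d['color'][130:190,190:270],(400,300),interpolation=2)
im=np.zeros((525,800,3),np.uint8);im[:300,:400]=a;im[300:,:400]=b;im[:300,400:]=e;cv2.imwrite('pics/c3.png',im[:,:,::-1])
E
```

```text
clock: 10.95
tool_pos: [0.3826, 0.3815, 0.1971]
tcp_rot: [0.925, 0.379, 0.001, -0.001]
wrist_force: [-0.4, 0.7, -0.5]
grip_width: 0.0465
finger_force: 0.0
t 10.95 tcp [0.3826 0.3815 0.1971] ydir -45.4 tilt 0.12 w 0.0465
shift mm [-324.1  549.     6.1] yaw -38.124147061646795
```

View pics/c3.png

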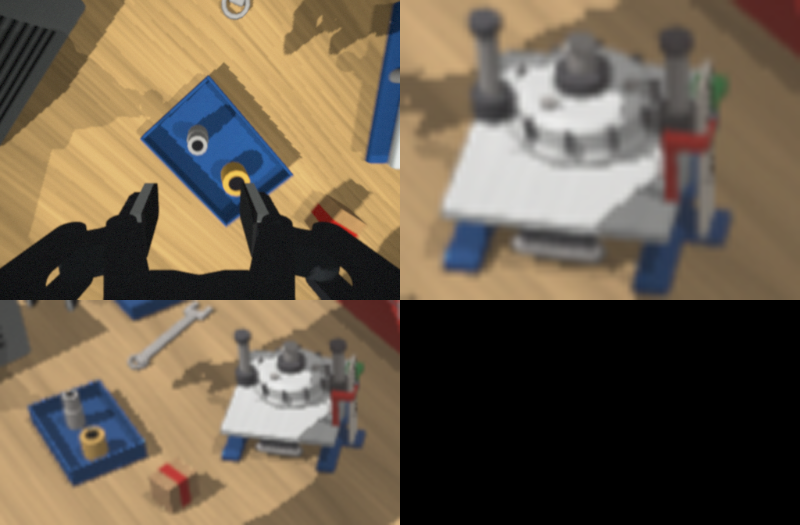

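```bash

python3 -m crank '[{"hand":1,"dx":-29.5,"dy":49.9,"dz":0,"yaw":0},{"hand":1,"dx":-29.5,"dy":49.9,"dz":0,"yaw":0},{"hand":1,"dx":-29.5,"dy":49.9,"dz":0,"yaw":0},{"hand":1,"dx":-29.5,"dy":49.9,"dz":0,"yaw":0},{"hand":1,"dx":-29.5,"dy":49.9,"dz":0,"yaw":0},{"hand":1,"dx":-29.5,"dy":49.9,"dz":0,"yaw":0},{"hand":1,"dx":-29.5,"dy":49.9,"dz":0,"yaw":0},{"hand":1,"dx":-29.5,"dy":49.9,"dz":0,"yaw":0},{"hand":1,"dx":-29.5,"dy":49.9,"dz":0,"yaw":0},{"hand":1,"dx":-29.5,"dy":49.9,"dz":0,"yaw":0},{"hand":1,"dx":-29,"dy":50,"dz":0,"yaw":0}]' && 
python3 -m crank '[{"hand":1,"dx":0,"dy":0,"dz":0,"yaw":-9.5},{"hand":1,"dx":0,"dy":0,"dz":0,"yaw":-9.5},{"hand":1,"dx":0,"dy":0,"dz":0,"yaw":-9.5},{"hand":1,"dx":0,"dy":0,"dz":0,"yaw":-9.5},{"hand":1,"dx":0,"dy":0,"dz":0,"yaw":0}]'
python3 - <<'E'
from h import *
go(.537,-.237,.19,-7.3)
from rig import capture,readout
import cv2
o=readout.get_obs();c=capture('wrist');np.savez('w4.npz',**c,tp=o['tool_pos'],tr=o['tcp_rot']);cv2.imwrite('pics/w4.png',c['color'][:,:,::-1])
E
```

```text
clock: 12.42
tool_pos: [0.537, -0.2387, 0.1938]
tcp_rot: [0.925, 0.38, -0.0, -0.0]
wrist_force: [0.5, 0.4, 0.4]
grip_width: 0.0855
finger_force: 0.0
clock: 13.05
tool_pos: [0.5366, -0.2371, 0.1941]
tcp_rot: [0.752, 0.66, 0.0, -0.0]
wrist_force: [0.5, -0.3, 1.0]
grip_width: 0.0852
finger_force: 0.0
t 13.05 tcp [ 0.5366 -0.2371  0.1941] ydir -7.5 tilt 0.03 w 0.0852
shift mm [0.1 0.4 4.1] yaw -0.16374213090364265
```

View pics/w4.png

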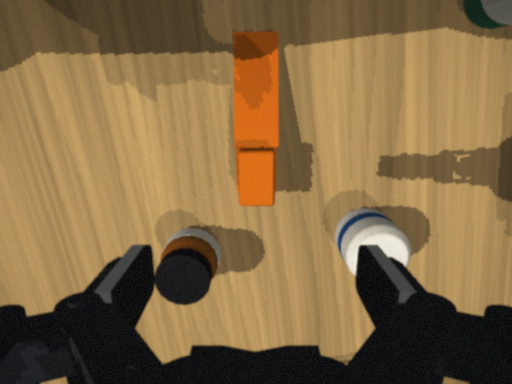

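```bash
python3 - <<'E'
from h import *
c=wcam('w4.npz')
b=np.mean([P(c,u,v,.05) for u,v in((238,150),(274,150),(274,205),(239,205))],0);t=np.mean([P(c,234,32,.004),P(c,277,32,.004)],0)
print(b,t,np.linalg.norm((t-b)[:2]),np.degrees(np.arctan2(*(t-b)[1::-1])),[P(c,u,v).round(4) for u,v in((256,178),(256,40))])
d=(t-b)[:2]/np.linalg.norm((t-b)[:2]);q=b[:2]-.003*d
go(q[0],q[1],.016,np.degrees(np.arctan2(d[1],d[0]))-90)
E
```

```text
[ 0.5383102  -0.23809925  0.05      ] [ 0.55361224 -0.11581549  0.004     ] 0.12323745987080988 82.86733800161925 [array([ 0.5381, -0.2383,  0.0486]), array([ 0.5532, -0.1225,  0.0048])]
t 13.1 tcp [ 0.5366 -0.2371  0.1941] ydir -7.6 tilt 0.03 w 0.0851
shift mm [ -3.8   1.9 178.1] yaw -0.49957802474810364
```

```bash

python3 -m crank '[{"hand":1,"dx":-3.8,"dy":1.9,"dz":60,"yaw":-0.5},{"hand":1,"dx":0,"dy":0,"dz":60,"yaw":0},{"hand":1,"dx":0,"dy":0,"dz":57,"yaw":0},{"hand":1,"dx":0,"dy":0,"dz":0,"yaw":0},{"hand":0,"dx":0,"dy":0,"dz":0,"yaw":0},{"hand":0,"dx":0,"dy":0,"dz":0,"yaw":0},{"hand":0,"dx":0,"dy":0,"dz":0,"yaw":0},{"hand":0,"dx":0,"dy":0,"dz":0,"yaw":0},{"hand":0,"dx":0,"dy":0,"dz":0,"yaw":0},{"hand":0,"dx":0,"dy":0,"dz":0,"yaw":0}]'
python3 -c "
from h import *
go(.5383,-.2381,.016,-7.1)"
python3 -m crank '[{"hand":0,"dx":0,"dy":0,"dz":-40,"yaw":0},{"hand":0,"dx":0,"dy":0,"dz":-30,"yaw":9.65},{"hand":0,"dx":0,"dy":0,"dz":0,"yaw":9.65},{"hand":0,"dx":0,"dy":0,"dz":0,"yaw":9.65},{"hand":0,"dx":0,"dy":0,"dz":0,"yaw":9.65},{"hand":0,"dx":0,"dy":0,"dz":0,"yaw":0}]'
python3 -c "
from h import *
go(.4665,.0455,.09,-45.7)"
```

```text
clock: 14.35
tool_pos: [0.5393, -0.2412, 0.0192]
tcp_rot: [0.748, 0.663, 0.001, 0.001]
wrist_force: [-2.2, 2.4, 15.6]
grip_width: 0.0315
finger_force: 58.6
t 14.35 tcp [ 0.5393 -0.2412  0.0192] ydir -6.9 tilt 0.15 w 0.0315
shift mm [ 2.9 -1.4  3.2] yaw 0.19540073249979173
clock: 15.1
tool_pos: [0.5385, -0.2408, 0.0878]
tcp_rot: [0.925, 0.379, 0.0, 0.0]
wrist_force: [0.2, -0.1, -2.4]
grip_width: 0.0311
finger_force: 60.5
t 15.1 tcp [ 0.5385 -0.2408  0.0878] ydir -45.4 tilt 0.03 w 0.0311
shift mm [ 149.6 -254.5   -2.3] yaw 0.26119101911749
```

```bash

python3 -m crank '[{"hand":0,"dx":29.3,"dy":-50.9,"dz":0,"yaw":0},{"hand":0,"dx":29.3,"dy":-50.9,"dz":0,"yaw":0},{"hand":0,"dx":29.3,"dy":-50.9,"dz":0,"yaw":0},{"hand":0,"dx":29.3,"dy":-50.9,"dz":0,"yaw":0},{"hand":0,"dx":29.3,"dy":-50.9,"dz":0,"yaw":0},{"hand":0,"dx":0,"dy":0,"dz":50,"yaw":0},{"hand":0,"dx":0,"dy":0,"dz":0,"yaw":0}]'
python3 - <<'E'
from h import *
go(.4645,.0435,.0195,-45.7)
from rig import capture,readout
import cv2
o=readout.get_obs();c=capture('wrist');np.savez('w5.npz',**c,tp=o['tool_pos'],tr=o['tcp_rot'])
d=capture('side');np.savez('s2.npz',**d);e=capture('top');np.savez('t2.npz',**e)
im=np.zeros((600,800,3),np.uint8);im[:300,:400]=cv2.resize(c['color'],(400,300));im[300:,:400]=cv2.resize(d['color'][130:205,180:280],(400,300),interpolation=2);im[:300,400:]=cv2.resize(e['color'][130:250,145:305],(400,300),interpolation=2)
im[300:,400:]=cv2.resize(d['color'][138:174,222:270],(400,300),interpolation=2)
cv2.imwrite('pics/c5.png',im[:,:,::-1])
E
```

```text
clock: 15.98
tool_pos: [0.4627, 0.044, 0.036]
tcp_rot: [0.924, 0.382, -0.002, -0.0]
wrist_force: [0.1, -0.9, -1.2]
grip_width: 0.0313
finger_force: 60.4
t 15.975 tcp [0.4627 0.044  0.036 ] ydir -45.1 tilt 0.22 w 0.0313
shift mm [ 1.   1.6 16.5] yaw 0.5533263057190823
```

View pics/c5.png

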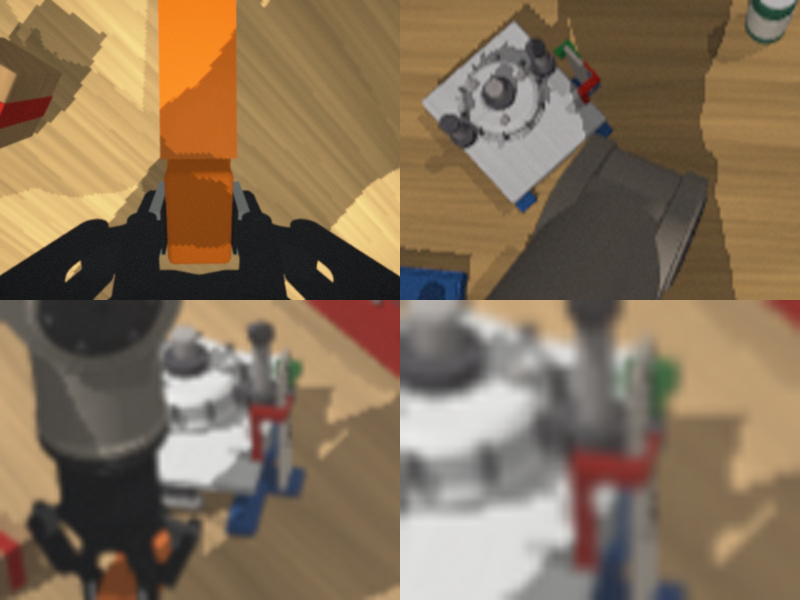

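```bash
cat > mk.py <<'E'
from h import *
import cv2
O=np.array([.574,.150]);a=np.radians(44.3);ex=np.array([np.cos(a),np.sin(a)]);ey=np.array([-ex[1],ex[0]])
def S(p): return np.c_[(p[:,:2]-O)@ex,(p[:,:2]-O)@ey,p[:,2]]
def look(c,tag):
    W=cloud(c);hsv=cv2.cvtColor(c['color'],cv2.COLOR_RGB2HSV).astype(int)
    s=S(W.reshape(-1,3)).reshape(W.shape);roi=(abs(s[...,0]-.048)<.06)&(abs(s[...,1]+.09)<.045)&(s[...,2]>.06)&(s[...,2]<.16)
    for n,m in(('green',(hsv[...,0]>45)&(hsv[...,0]<85)&(hsv[...,1]>90)),('red',((hsv[...,0]<8)|(hsv[...,0]>172))&(hsv[...,1]>130))):
        q=s[m&roi];v,u=np.nonzero(m&roi)
        if len(q):print(tag,n,len(q),'stand xyz pct10/50/90 mm',(np.percentile(q,[10,50,90],axis=0)*1000).round(1).tolist(),'u',u.min(),u.max(),'v',v.min(),v.max())
def proj(c,x,y,z):
    w=c['R']@np.r_[O+x*ex+y*ey,z]+c['t'];return c['fx']*w[0]/w[2]+c['cx'],c['fy']*w[1]/w[2]+c['cy']
E
python3 - <<'E'
from mk import *
for f in('top0','t2','side0','s1','s2'):look(dict(np.load(f+'.npz')),f)
c=dict(np.load('side0.npz'))
for z in(.104,.110,.12):print(z,np.round(proj(c,.048,-.099,z),1),np.round(proj(dict(np.load('top0.npz')),.048,-.099,z),1))
# pixel table side, around the tip
for v in range(140,164):print(v,' '.join('%3d,%3d,%3d'%tuple(p) for p in c['color'][v,246:260]))
E
```

```text
top0 green 28 stand xyz pct10/50/90 mm [[61.8, -98.7, 112.8], [74.1, -89.3, 119.7], [79.9, -80.5, 122.6]] u 207 216 v 146 152
top0 red 53 stand xyz pct10/50/90 mm [[22.6, -96.4, 89.2], [25.4, -83.1, 108.3], [36.5, -70.3, 112.5]] u 216 224 v 155 170
t2 green 24 stand xyz pct10/50/90 mm [[71.2, -98.2, 114.1], [75.4, -87.0, 119.7], [80.0, -80.4, 123.5]] u 207 216 v 146 152
t2 red 53 stand xyz pct10/50/90 mm [[22.3, -96.1, 84.8], [25.9, -81.5, 108.7], [35.7, -70.3, 112.0]] u 216 224 v 155 170
side0 green 6 stand xyz pct10/50/90 mm [[58.1, -99.1, 116.8], [68.2, -97.9, 118.4], [75.1, -95.8, 120.0]] u 253 254 v 146 149
side0 red 46 stand xyz pct10/50/90 mm [[17.8, -94.2, 67.1], [22.8, -75.0, 102.1], [31.0, -70.6, 107.6]] u 243 252 v 155 168
s1 green 2 stand xyz pct10/50/90 mm [[67.9, -96.3, 117.1], [71.0, -95.7, 117.9], [74.0, -95.2, 118.7]] u 253 253 v 146 147
s1 red 41 stand xyz pct10/50/90 mm [[18.4, -94.5, 69.2], [21.7, -77.1, 104.8], [28.8, -70.5, 110.5]] u 243 252 v 155 168
s2 green 3 stand xyz pct10/50/90 mm [[65.1, -96.8, 117.2], [69.0, -96.1, 117.4], [72.6, -95.4, 117.8]] u 253 253
[... 3659 characters left out ...]
 123,102, 76
160 105, 76, 74 104, 75, 74 100, 66, 69 100, 64, 68 110, 76, 71 108, 88, 80 111, 97, 83 122,102, 77 124,104, 77 123,104, 76 124,105, 77 125,105, 77 125,104, 77 124,103, 76
161 104, 99, 97  98, 95, 96  82, 82, 91  89, 84, 92 118,105, 99 115,107, 99 101, 90, 77 120,101, 76 124,104, 77 124,104, 77 124,104, 77 125,105, 77 126,105, 77 125,104, 77
162 103,100, 99  95, 96, 97  75, 81, 92  89, 90, 98 121,114,108 118,111,103 102, 92, 80 118,100, 75 122,103, 76 123,104, 76 123,104, 76 124,104, 77 125,104, 77 125,104, 77
163 102, 98, 97  93, 94, 96  74, 79, 90  89, 91, 98 120,115,109 115,108,101  92, 82, 70 117, 98, 74 121,101, 76 122,102, 76 124,104, 77 124,104, 77 124,104, 77 125,104, 77
```

```bash

python3 -m crank '[{"hand":0,"dx":1,"dy":1.6,"dz":10,"yaw":0.6},{"hand":0,"dx":0,"dy":0,"dz":6.5,"yaw":0},{"hand":0,"dx":0,"dy":0,"dz":0,"yaw":0},{"hand":0,"dx":10,"dy":0,"dz":0,"yaw":0},{"hand":0,"dx":10,"dy":0,"dz":0,"yaw":0},{"hand":0,"dx":10,"dy":0,"dz":0,"yaw":0},{"hand":0,"dx":10,"dy":0,"dz":0,"yaw":0},{"hand":0,"dx":0,"dy":0,"dz":0,"yaw":0}]'
python3 - <<'E'
from mk import *
from rig import capture,readout
o=readout.get_obs();print('stand',S(np.array([o['tool_pos']]))*1000,o['wrist_force'],o['ft_torque'])
g=O-.072*ex-.003*ex;go(g[0],g[1],.0192,-45.7)
c=capture('top');look(c,'t')
E
```

```text
clock: 17.12
tool_pos: [0.4956, 0.0711, 0.0207]
tcp_rot: [0.927, 0.374, 0.0, 0.0]
wrist_force: [-0.5, -0.3, -2.2]
grip_width: 0.0313
finger_force: 60.4
stand [[-111.20514863   -1.71520506   20.74730337]] [-0.45687971 -0.31545139 -2.2139852 ] [-0.08870551  0.02167883  0.08905428]
t 17.125 tcp [0.4956 0.0711 0.0207] ydir -46.0 tilt 0.02 w 0.0313
shift mm [36.2 -1.9  1.5] yaw -0.347752782836352
t green 26 stand xyz pct10/50/90 mm [[68.9, -98.9, 115.0], [75.1, -87.9, 119.9], [80.1, -80.7, 122.3]] u 207 216 v 146 152
t red 53 stand xyz pct10/50/90 mm [[22.3, -95.9, 83.4], [26.2, -81.6, 109.1], [35.8, -70.6, 111.3]] u 216 224 v 155 170
```

```bash

python3 -m crank '[{"hand":0,"dx":0,"dy":-1.5,"dz":2,"yaw":-0.3},{"hand":0,"dx":6,"dy":0,"dz":0,"yaw":0},{"hand":0,"dx":6,"dy":0,"dz":0,"yaw":0},{"hand":0,"dx":6,"dy":0,"dz":0,"yaw":0},{"hand":0,"dx":6,"dy":0,"dz":0,"yaw":0},{"hand":0,"dx":6,"dy":0,"dz":0,"yaw":0},{"hand":0,"dx":6,"dy":0,"dz":0,"yaw":0},{"hand":0,"dx":0,"dy":0,"dz":0,"yaw":0},{"hand":0,"dx":0,"dy":0,"dz":0,"yaw":0}]'
python3 - <<'E'
from mk import *
from rig import capture,readout
o=readout.get_obs();print('stand',S(np.array([o['tool_pos']]))*1000,o['wrist_force'],o['ft_torque'])
c=capture('top');look(c,'t')
e=c
d=capture('side');look(d,'s')
im=np.zeros((300,800,3),np.uint8);im[:,:400]=cv2.resize(d['color'][136:172,222:270],(400,300),interpolation=2);im[:,400:]=cv2.resize(e['color'][138:174,192:240],(400,300),interpolation=2)
cv2.imwrite('pics/c6.png',im[:,:,::-1])
E
```

```text
clock: 18.3
tool_pos: [0.5184, 0.0938, 0.0191]
tcp_rot: [0.927, 0.375, -0.001, 0.0]
wrist_force: [-12.1, -14.1, 23.6]
grip_width: 0.0309
finger_force: 63.7
stand [[-79.04830158  -1.32875267  19.14262933]] [-12.09499526 -14.13208686  23.6422366 ] [-2.80952515  2.27699911 -0.08432834]
t green 27 stand xyz pct10/50/90 mm [[66.5, -98.8, 116.1], [74.3, -88.9, 118.8], [79.7, -80.7, 121.2]] u 207 216 v 146 152
t red 55 stand xyz pct10/50/90 mm [[22.5, -97.0, 98.0], [26.6, -83.8, 114.5], [38.5, -70.9, 117.1]] u 216 224 v 154 169
s green 5 stand xyz pct10/50/90 mm [[63.5, -99.4, 116.1], [67.6, -97.3, 118.6], [76.1, -95.4, 120.0]] u 253 254 v 146 148
s red 51 stand xyz pct10/50/90 mm [[17.6, -94.6, 72.4], [22.1, -75.0, 110.7], [28.6, -70.2, 113.4]] u 243 252 v 153 167
```

View pics/c6.png

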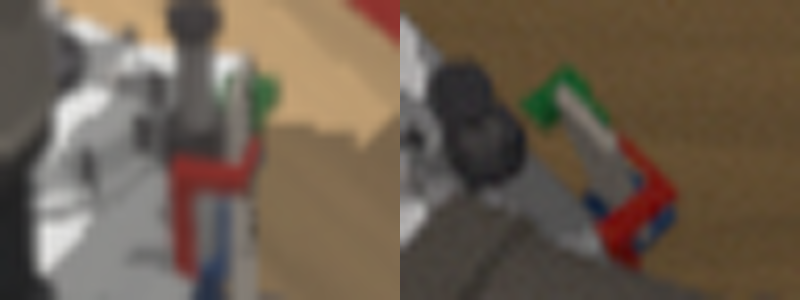

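```bash

python3 -m crank '[{"hand":0,"dx":4,"dy":0,"dz":-0.5,"yaw":0},{"hand":0,"dx":4,"dy":0,"dz":-0.5,"yaw":0},{"hand":0,"dx":0,"dy":0,"dz":0,"yaw":0},{"hand":0,"dx":0,"dy":0,"dz":0,"yaw":0},{"hand":0.6,"dx":0,"dy":0,"dz":0,"yaw":0},{"hand":0.6,"dx":0,"dy":0,"dz":0,"yaw":0},{"hand":0.6,"dx":0,"dy":0,"dz":0,"yaw":0},{"hand":0.6,"dx":0,"dy":0,"dz":-40,"yaw":0},{"hand":0.6,"dx":0,"dy":0,"dz":-60,"yaw":0},{"hand":0.6,"dx":0,"dy":0,"dz":-60,"yaw":0},{"hand":0.6,"dx":0,"dy":0,"dz":-10,"yaw":0},{"hand":0.6,"dx":0,"dy":0,"dz":0,"yaw":0}]'
python3 - <<'E'
from mk import *
from rig import capture,readout
go(.714,-.0066,.187,-45.7)
c=capture('top');look(c,'t')
print('spray',P(c,294,125).round(3),P(c,296,132).round(3))
E
```

```text
clock: 19.9
tool_pos: [0.5256, 0.1028, 0.19]
tcp_rot: [0.926, 0.377, 0.001, -0.0]
wrist_force: [-0.1, -0.2, -0.5]
grip_width: 0.0513
finger_force: 0.0
t 19.9 tcp [0.5256 0.1028 0.19  ] ydir -45.8 tilt 0.08 w 0.0513
shift mm [ 58.7 209.8   3. ] yaw -0.055214356218243665
spray [ 0.764 -0.107  0.14 ] [ 0.741 -0.113  0.144]
```

```bash

python3 -m crank '[{"hand":0.6,"dx":14.7,"dy":52.4,"dz":0,"yaw":0},{"hand":0.6,"dx":14.7,"dy":52.4,"dz":0,"yaw":0},{"hand":0.6,"dx":14.7,"dy":52.4,"dz":0,"yaw":0},{"hand":0.6,"dx":14.7,"dy":52.4,"dz":0,"yaw":0},{"hand":0.6,"dx":0,"dy":0,"dz":0,"yaw":0}]'
python3 - <<'E'
from mk import *
from rig import capture,readout
o=readout.get_obs();c=capture('wrist');np.savez('w7.npz',**c,tp=o['tool_pos'],tr=o['tcp_rot']);cv2.imwrite('pics/w7.png',c['color'][:,:,::-1])
c=wcam('w7.npz');look(c,'w')
print(np.round([proj(c,.048,-.099,z) for z in(.104,.11,.12)],1))
look(capture('top'),'t')
E
```

```text
clock: 20.58
tool_pos: [0.7149, -0.011, 0.1866]
tcp_rot: [0.927, 0.374, -0.002, 0.001]
wrist_force: [-0.6, -0.2, -0.5]
grip_width: 0.0513
finger_force: 0.0
w green 1255 stand xyz pct10/50/90 mm [[61.1, -100.8, 112.4], [74.0, -96.4, 117.4], [80.0, -83.1, 118.4]] u 20 68 v 52 98
w red 1172 stand xyz pct10/50/90 mm [[22.6, -98.5, 111.4], [28.0, -88.8, 115.1], [42.1, -73.7, 116.3]] u 22 79 v 106 155
[[ 75.3 110.4]
 [ 70.4 110.9]
 [ 61.7 111.8]]
```

View pics/w7.png

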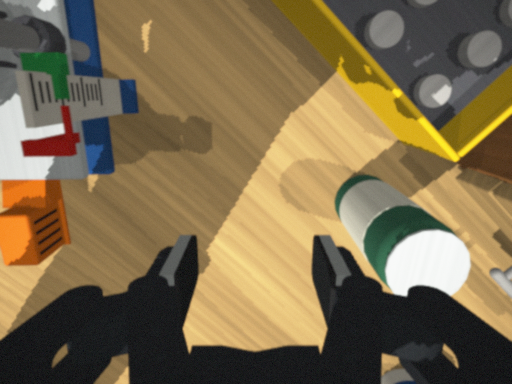

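```bash
python3 - <<'E'
from mk import *
c=wcam('w7.npz');W=cloud(c);s=S(W.reshape(-1,3)).reshape(W.shape)*1000
h=cv2.cvtColor(c['color'],cv2.COLOR_RGB2HSV)
for v in range(90,114,2):
    print(v,' '.join('%s'%('G' if 45<a[0]<85 and a[1]>90 else 'R' if (a[0]<8 or a[0]>172) and a[1]>130 else 'w' if a[2]>130 else '.') for a in h[v,40:90]))
for v in(94,97,106,108,112):
    print(v,[(u,*s[v,u].round(0).astype(int)) for u in range(46,80,3)])
E
```

```text
90 . . . . . . . . . . . . . . G G G G G G G G G G G G G G . . . . . . . . . . . . . . . . . . . . . .
92 . . . . . . . . . . . . . . . G G G G G G G G G G G G G G . . . . . . . . . . . . . . . . . . . . .
94 . . . . . . . . . . . . . . . G G G G G G G G G G G G G G . . . . . . . . . . . . . . . . . . . . .
96 . . . . . . . . . . . . . . . G G G G G G G G G G G G G G . . . . . . . . . . . . . . . . . . . . .
98 . . . . . . . . . . . . . . . . G G G G G G G G . . . G G . . . . . . . . . . . . . . . . . . . . .
100 . . . . . . . . . . . . . . . . . . . . . . . . . . . . . . . . . . . . . . . . . . . . . . . . . .
102 . . . . . . . . . . . . . . . . . . . . . . . . . . . . . . . . . . . . . . . . . . . . . . . . . .
104 . . . . . . . . . . . . . . . . . . . . . . . . . . . . . . . . . . . . . . . . . . . . . . . . . .
106 . . . . . . . . . . . . . . . . . . . . . R R R R R R R . . . . . . . . . . . . . . . . . . . . . .
108 . . . . . . . . . . . . . . . . . . . . . R R R R R R R R . . . . . . . . . . . . . . . . . . . . .
110 . . . . . . . . . . . . . . . . . . . . . . R R R R R R R . .
[... 2448 characters left out ...]
(76, np.int64(49), np.int64(-92), np.int64(90)), (79, np.int64(49), np.int64(-92), np.int64(85))]
112 [(46, np.int64(48), np.int64(-93), np.int64(125)), (49, np.int64(48), np.int64(-93), np.int64(123)), (52, np.int64(48), np.int64(-93), np.int64(120)), (55, np.int64(48), np.int64(-93), np.int64(116)), (58, np.int64(48), np.int64(-93), np.int64(113)), (61, np.int64(47), np.int64(-93), np.int64(109)), (64, np.int64(59), np.int64(-215), np.int64(328)), (67, np.int64(48), np.int64(-99), np.int64(113)), (70, np.int64(47), np.int64(-99), np.int64(110)), (73, np.int64(46), np.int64(-92), np.int64(94)), (76, np.int64(46), np.int64(-93), np.int64(92)), (79, np.int64(46), np.int64(-93), np.int64(87))]
```

```bash
python3 -c "
from rig import env
print(env.job_done())"
```

```text
the job is handed in; nothing more can be done
None
```

The job is handed in at about 21 s of the 72 s allowed, but the hand-in returned no verdict. The socket and bush are standing in the tray. The released wedge holds the pointer about 1 mm below the middle of the green mark (limit 3.5 mm), by a close wrist-camera measurement. I did not re-measure the wedge's final position or tilt, or the bystanders.

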